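# Dock the sensor head on the goniometer's curved rod

## Task

Get the bench goniometer ready for a reading: pick up the blue sensor head, thread it from the rod's thin tip fully onto the straight end with its lens on the beaker's side, and let go of it there. Then slide the head round the bend until it is fully home against the stop post, swing the red keeper fully shut behind it, and with all that in place press the green button fully down and let it spring back. Leave the beaker, the Petri dish and the small white box undisturbed.

Things in the scene. Friction and masses are not known exactly. Their poses are not given: they have to be found in the camera images.
- sensor_head: loose blue block, 40 (x) x 36 (y) x 60 (z) mm, 0.12 kg, upright on the bench; origin at the centre of its underside. A 17 mm bore runs through it along x, 38 mm above the underside. A lens barrel (-y side) and a brass boss (+y side), 20 mm wide, stick out 12 mm, 14 mm up; above 24 mm the y faces are flat: grip there. Bottom-heavy, so it hangs upright
- head_bore (a point): centre of the head's bore, 38 mm above its underside; axes as the head's
- head_lens (a point): front of the lens, 30 mm out on the head's -y side, 14 mm above its underside
- goniometer: fixed grey plate, x -50 to 155, y -120 to 75, 12 mm thick. Origin on the bench below the centre of the rod's bend; the beaker's stage (32 mm high) is there. Steel rod, 10 mm thick, axis level 80 mm up; the bend is an arc of radius 120 mm about the origin, from +50 degrees (end of the straight) clockwise from above to the docked place at -40 degrees, measured from this body's x axis
- rod_end: straight free end of the rod: origin at the tip, on the rod axis (80 mm up); x axis along the rod in the threading direction (heading -40 degrees in the goniometer's frame). First 14 mm are 6 mm thick, then 10 mm; straight for 60 mm, then it bends to the right. Only the stop post supports the rod
- stop_post: aluminium post holding the rod's far end, 16 mm thick, 40 mm wide, top 104 mm up. Origin = where head_bore lies when the head is home (76.5 mm up: the loose bore hangs 3.5 mm low on the rod); x axis along the travel (heading -130 degrees in the goniometer's frame), y outward from the bend's centre, z up. Stop face at x = +21 mm
- keeper (a joint): angle of the red keeper arm, rad, anticlockwise from above: 0 open, starts 0 to 0.4, 1.92 fully shut. Vertical pin at (-28, 40) mm in stop_post's x, y; at angle q the arm points 2.79 + q rad from stop_post's x axis; shut, it crosses above the rod 3 mm behind a docked head. Arm 10 mm wide, 54 mm long, top 95 mm up. Stays where left (0.03 N m friction)
- keeper_knob (a point): top centre of the keeper's upright black knob, 12 mm thick, 45 mm from the pin; top 123 mm above the bench, standing 28 mm above the arm
- keeper_pivot (a point): point on the keeper's pin axis, at the height of the knob's top
- read_button (a joint): travel of the green button, m: 0 = up, 0.006 = fully down (about 4 N); springs back
- read_button_top (a point): top centre of the green button, 28 mm across, in a separate black housing fixed to the bench; press straight down
- beaker: loose clear beaker, 55 mm wide, 70 mm high, standing on the stage; origin at its underside. Must not be disturbed
- petri_c: loose Petri dish, 93 mm wide, 17 mm high, on the bench left of the head. Must not be disturbed
- coverslip_box: loose small white box, 26 x 30 x 16 mm, on the bench on the right. Must not be disturbed

How it is judged:
By the outcome, as a careful person would: the job done as asked, in the order asked, and still so for the second after the job is handed in, with the robot touching nothing.
It also fails if it takes over 64 s, if anything falls off the work surface, if the arm or the gripper's body presses on something with over 40 N, if the wrist force passes 120 N, or if a joint passes its speed limit or range.

## Robot

A 6-joint arm with a two-finger parallel gripper is mounted at the origin on a cart in front of the work surface, level with it; the furniture and walls round the work are solid. World frame = base frame: x ahead of the robot, y to its left, z up, the work surface at z = 0. Lengths are in m, angles in degrees, forces in N, time in s.
With the tool pointing down it reaches from about 0.35 to 0.875 m from the base axis. Payload 15.5 kg.
Tool frame: the origin (TCP) lies at the very end of the fingers, on their centre line; the grasp point (between the pads) lies 19 mm behind it; z points along the fingers, y is the line along which they close (so a half turn about z gives the same grasp; the last joint's range is limited). The gripper opens to 85 mm and grips with 20 to 120 N. Pads are 22 mm wide; open, the fingers measure 114 mm over their backs; the gripper's body (76 mm by 85 mm) begins 54 mm behind the grasp point. The pads swing forward as they close: fully open they stand 13 mm farther back than shut.
Start: joints at [59.043, 28.281, 77.091, -0, 74.628, -5.472], TCP at [0.269, 0.564, 0.231] pointing down, gripper open.
Joint ranges: [-166.48, 166.48], [-47.26, 123.95], [12.59, 153.08], [-70.14, 250.14], [6.76, 159.57], [-176.63, 176.63]. Speed limits (degrees/s): [108.29, 108.29, 147.25, 172.46, 172.46, 172.46].

## Interface

Orientations are given as [roll, pitch, yaw] about the fixed x, y, z axes, in that order (R = Rz(yaw) Ry(pitch) Rx(roll)).
In Python, from station import env, camrig, job_done gives the robot as it stands (env), with the cameras (camrig) and the job as plain functions.
- The arm moves only by the shell command python3 drive.py 'ROWS' [OPENING]. ROWS is rows parted by semicolons, their numbers by spaces, 1 to 5 of them, each of 6 numbers: dx, dy, dz in m, then a rotation vector rx, ry, rz in degrees; each row is the pose to reach, as a shift and turn from the pose commanded when the command began, along the tool's axes at that moment; what a row does not reach only later rows make up. A row lasts 1/12 s, in which the tool goes at most 0.0417 m and 7.16 degrees, less where a joint would pass 70% of its speed; a pose out of reach is approached as far as the arm can. OPENING is the finger opening in m, set as the command begins (- or left out keeps the last). The fingers move at their own pace and stop on an object; the grip force is fixed at half the most. Time passes only in rows, so rows that do not move let the fingers close. It prints the time, the measured TCP pose, the force, the opening and the grip force at its end.
- env.sense(): the state, without advancing time (a new reading comes with each control period).
- camrig.read_camera(name): name is "scene" or "top" or "wrist"; returns a dict with "pixels" (420x560x3 uint8, red, green, blue), "vertical_fov" (degrees; the focal length in pixels is half the picture's height over the tangent of half this angle, whatever the lens; pixels are square), "cx", "cy" (the principal point, pixels), "distortion" ([k1, k2, p1, p2, k3] as OpenCV has them; the pictures are not rectified), "extrinsics" (4x4, takes a point from camera to world coordinates). Camera axes: x right, y up, looking along -z (the intrinsics and any distortion apply to the point x, -y, -z); pixel columns grow to the right and rows downward; lengths in m; the calibration is good to about 2 mm. A picture is of the moment at which its call begins. There is no depth.
- job_done(): hands the job in; it is judged then, once.
The state is a dict: "time": time; "joints": joint angles; "qd": joint speeds; "effort": joint torques, N m; "eef_pos": TCP position; "orientation": TCP orientation; "force": force on the tool from outside, world axes, zero at the start; "ft_torque": the same for the moment, N m; "opening": finger opening in m; "grip_force": force on a finger pad.
Only numpy, scipy, OpenCV 4.12 (cv2) and the standard library are available. Lean on these libraries where they do the work, as an engineer would, in place of code of your own. Each camera call takes 0.05 s, during which the arm holds its last target. There are 200 camera calls.

## Working session

There is one attempt and no reset: what is moved stays moved. The work goes in short steps, Python scripts to look and compute and a shell command to move; the robot and the scene stay as the last step left them, time stands still between calls to the robot, and variables do not carry over. Pictures are saved under pics/ and viewed, at most 10 in all, crops included, and the job is handed in when it is done.

```bash
ls; mkdir -p pics
cat > h.py <<'E'
import numpy as np, cv2
from station import env, camrig, job_done
def shot(n,f=None):
    c=camrig.read_camera(n)
    if f: cv2.imwrite('pics/'+f,c["pixels"][:,:,::-1])
    return c
def K(c):
    h=c["pixels"].shape[0]; f=h/2/np.tan(np.radians(c["vertical_fov"])/2)
    return np.array([[f,0,c["cx"]],[0,f,c["cy"]],[0,0,1.]])
def ray(c,uv):
    p=cv2.undistortPoints(np.array([[uv]],float),K(c),np.array(c["distortion"],float))[0,0]
    E=np.array(c["extrinsics"]); d=E[:3,:3]@np.array([p[0],-p[1],-1]); return E[:3,3],d/np.linalg.norm(d)
def onz(c,uv,z):
    o,d=ray(c,uv); return o+d*(z-o[2])/d[2]
def tri(*cu):
    A=np.zeros((3,3));b=np.zeros(3);R=[ray(c,u) for c,u in cu]
    for o,d in R:
        P=np.eye(3)-np.outer(d,d);A+=P;b+=P@o
    x=np.linalg.solve(A,b); return x,max(np.linalg.norm((np.eye(3)-np.outer(d,d))@(x-o)) for o,d in R)
def proj(c,X):
    E=np.array(c["extrinsics"]);p=(np.asarray(X)-E[:3,3])@E[:3,:3]*np.array([1,-1,-1])
    return cv2.projectPoints(p.reshape(-1,1,3),np.zeros(3),np.zeros(3),K(c),np.array(c["distortion"],float))[0][:,0]
E
python3 - <<'E'
from h import *
for n in("scene","top"):
    c=shot(n,n+'0.png');print(n,c["vertical_fov"],np.round(c["extrinsics"],3).tolist(),c["distortion"])
s=env.sense();print(s["eef_pos"],s["orientation"],s["opening"])
E
```

```text
drive.py
pics
station.py
scene 42.73808826244562 [[0.744, 0.389, -0.543, -0.403], [-0.668, 0.438, -0.602, -1.042], [0.004, 0.81, 0.586, 1.146], [0.0, 0.0, 0.0, 1.0]] [-0.15663641  0.          0.          0.          0.        ]
top 55.20667589781891 [[-0.026, 0.99, -0.138, 0.425], [-0.999, -0.022, 0.024, 0.078], [0.021, 0.139, 0.99, 1.102], [0.0, 0.0, 0.0, 1.0]] [-0.06732068  0.          0.          0.          0.        ]
[0.26873394 0.56393533 0.23077071] [-1.79939884e+02 -6.88190410e-03  1.54516516e+02] 0.08530152956905361
```

View pics/scene0.png

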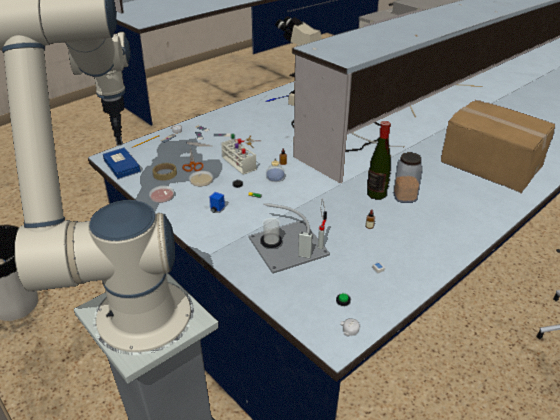

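View pics/top0.png

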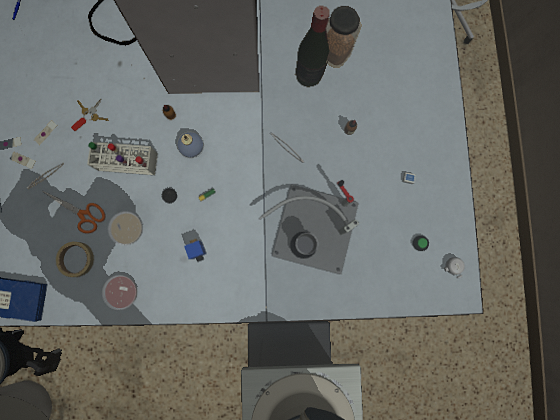

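The scene view shows the head at (217,202), the goniometer at (290,243) and the button at (344,299). In the top view they are at (195,247), (315,230) and (421,243), with the keeper at (346,190) and the box at (408,177).

Run:
```python
import cv2
a=cv2.imread('pics/top0.png')[165:285,175:370];cv2.imwrite('pics/c1.png',cv2.resize(a,None,fx=4,fy=4,interpolation=cv2.INTER_CUBIC))
a=cv2.imread('pics/scene0.png')[180:280,195:345];cv2.imwrite('pics/c2.png',cv2.resize(a,None,fx=5,fy=5,interpolation=cv2.INTER_CUBIC))
```

```text
(no output)
```

View pics/c1.png

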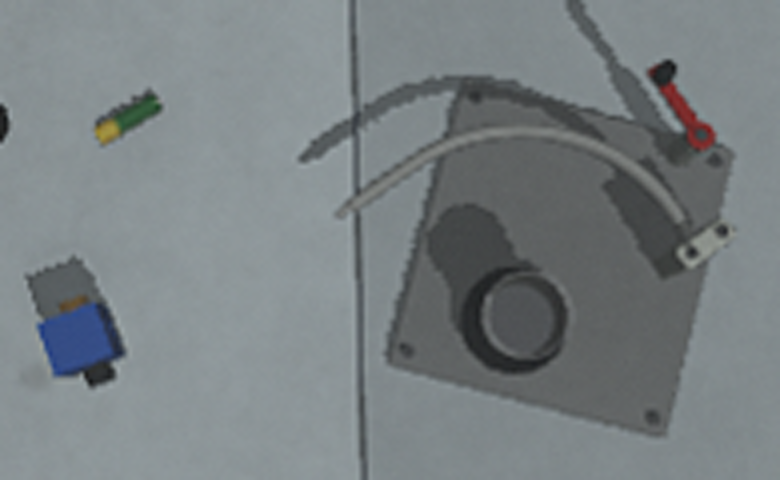

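View pics/c2.png

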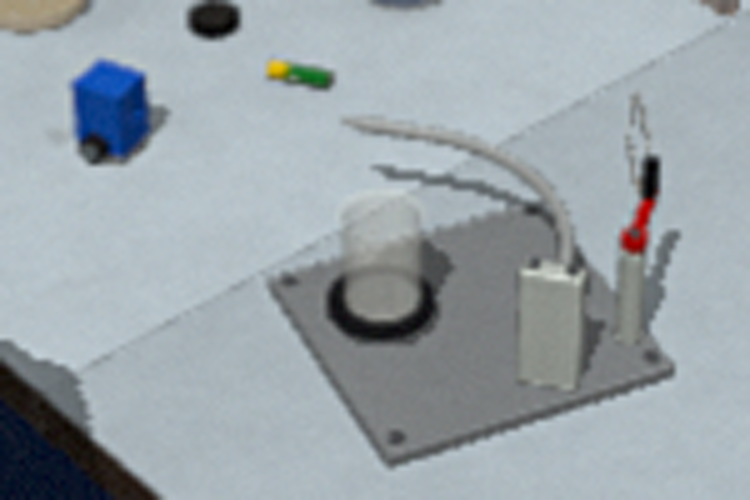

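The crops show the plate corners, with the rod tip at (340,213) in the top crop and (343,121) in the scene crop. The keeper knob is at (663,72) and (651,165), the keeper pin at (701,135), and the post top at (703,245). The lens points towards the robot, at (99,375).

```bash
cat > m1.py <<'E'
from h import *
from scipy.spatial.transform import Rotation as R
t=shot("top");s=shot("scene")
T=lambda x,y:(175+(x+.5)/4-.5,165+(y+.5)/4-.5)
S=lambda x,y:(195+(x+.5)/5-.5,180+(y+.5)/5-.5)
m={'c-50,75':((387,365),(265,282)),'c-50,-120':((665,437),(390,462)),'c155,-120':((735,152),(675,370)),
'tip':((340,213),(343,121)),'knob':((663,72),(651,160)),'pin':((701,135),(633,240))}
P={}
for k,(a,b) in m.items():
    x,e=tri((t,T(*a)),(s,S(*b)));P[k]=x;print(k,np.round(x,4),round(e,4))
L=np.array([[-50,75],[-50,-120],[155,-120],[155,75]])/1e3
W=np.array([onz(t,T(*q),.012)[:2] for q in((387,365),(665,437),(735,152),(460,80))])
H=W-W.mean(0);l=L-L.mean(0)
yaw=np.arctan2((l[:,0]*H[:,1]-l[:,1]*H[:,0]).sum(),(l*H).sum())
Rm=lambda a:np.array([[np.cos(a),-np.sin(a)],[np.sin(a),np.cos(a)]])
o=W.mean(0)-Rm(yaw)@L.mean(0)
print('gonio',o,np.degrees(yaw),'res',np.round(W-(L@Rm(yaw).T+o),4).tolist())
g=lambda r,a:o+Rm(yaw)@(r*np.array([np.cos(np.radians(a)),np.sin(np.radians(a))]))
d=Rm(yaw)@[np.cos(np.radians(-40)),np.sin(np.radians(-40))]
print('bend start',g(.12,50),'tip pred',g(.12,50)-.06*d,'dock',g(.12,-40),'thread hdg',np.degrees(yaw)-40)
a=np.degrees(yaw)-130;sp=g(.12,-40);print('pin pred',sp+Rm(np.radians(a))@[-.028,.04])
hsv=lambda c:cv2.cvtColor(c["pixels"],cv2.COLOR_RGB2HSV)
def blob(c,lo,hi,near):
    k=cv2.inRange(hsv(c),np.array(lo),np.array(hi));n,lab,st,ce=cv2.connectedComponentsWithStats(k)
    i=min(range(1,n),key=lambda i:np.hypot(*(ce[i]-near))+(1e3 if st[i][4]<15 else 0));return ce[i],st[i],lab==i
for nm,lo,hi,a,b in(('blue',(105,150,60),(130,255,255),(193,247),(217,203)),('green',(50,120,40),(90,255,255),(421,243),(344,299))):
    A=blob(t,lo,hi,a);B=blob(s,lo,hi,b);x,e=tri((t,A[0]),(s,B[0]));print(nm,A[0],A[1],B[0],B[1],np.round(x,4),round(e,4))
    if nm=='blue':
        r=cv2.minAreaRect(np.argwhere(A[2])[:,::-1].astype(np.float32));print(r,[np.round(onz(t,q,.06),4).tolist() for q in cv2.boxPoints(r)])
for n,u in(('petri?',(126,227)),('box',(408,177)),('petriR',(120,291)),('beaker',T(528,315))):print(n,np.round(onz(t,u,.01),3))
E
python3 m1.py
```

```text
c-50,75 [0.4455 0.069  0.0131] 0.0009
c-50,-120 [ 0.3928 -0.1176  0.0116] 0.0015
c155,-120 [ 0.5859 -0.1752  0.0122] 0.0015
tip [0.5406 0.0976 0.0851] 0.0002
knob [ 0.6222 -0.1077  0.1247] 0.0031
pin [ 0.5845 -0.1341  0.0956] 0.0007
gonio [ 0.47094037 -0.01554337] -16.13895805041236 res [[0.0011, -0.0009], [0.0021, 0.0003], [-0.0018, -0.0005], [-0.0014, 0.001]]
bend start [0.57058733 0.05131831] tip pred [0.5371565  0.10114179] dock [ 0.53780205 -0.11519033] thread hdg -56.138958050412356
pin pred [ 0.58334023 -0.13280492]
blue [193.31088083 249.42487047] [185 241  18  18 193] [216.89655172 200.93596059] [210 193  15  18 203] [0.4683 0.2733 0.038 ] 0.0027
((193.3793182373047, 249.4482879638672), (12.998673439025879, 14.855627059936523), 68.19859313964844) [[0.4742, 0.2949, 0.06], [0.4876, 0.2592, 0.06], [0.4563, 0.2467, 0.06], [0.4429, 0.2823, 0.06]]
green [422.49122807 242.64912281] [418 239   9   9  57] [343.2        297.51428571] [339 294  10   9  70] [ 0.4693 -0.3443  0.0201] 0.0003
petri? [0.532 0.465 0.01 ]
box [ 0.655 -0.32   0.01 ]
petriR [0.36  0.478 0.01 ]
beaker [ 0.476 -0.027  0.01 ]
```

```bash
python3 - <<'E'
from h import *
c=shot("wrist");print(np.round(c["extrinsics"],3).tolist(),c["vertical_fov"]);s=env.sense();print(s["time"])
E
cat > go.py <<'E'
# how far to a world target (x y z yaw, tool down), in the tool's axes
import sys
from h import *
from scipy.spatial.transform import Rotation as R
s=env.sense();A=R.from_euler('xyz',s["orientation"],degrees=True)
a=list(map(float,sys.argv[1:]))
for i in range(0,len(a),4):
    x,y,z,w=a[i:i+4];B=R.from_euler('xyz',[180,0,w],degrees=True)
    d=A.inv().apply(np.array([x,y,z])-s["eef_pos"]);print(np.round(d,4),np.round((A.inv()*B).as_rotvec(degrees=True),1))
print('t',round(s["time"],2),np.round(s["eef_pos"],4),np.round(s["orientation"],1),'F',np.round(s["force"],1))
E
python3 drive.py '-0.3 -0.18 0 0 0 37.5;-0.3 -0.18 0 0 0 37.5;-0.3 -0.18 0 0 0 37.5;-0.3 -0.18 0 0 0 37.5;-0.3 -0.18 0 0 0 37.5' ; python3 go.py .466 .271 .23 117
```

```text
time: 0.67
eef_pos: [0.3846, 0.3889, 0.2313]
orientation: [180.0, 0.0, 118.4]
force: [0.8, 0.6, -0.3]
opening: 0.0854
grip_force: 0.0
[-0.1424  0.0156  0.0013] [0.  0.  1.4]
t 0.67 [0.3846 0.3889 0.2313] [180.    0.  118.4] F [ 0.8  0.6 -0.3]
```

```bash
python3 drive.py '-0.14 0.015 0 0 0 1.4;-0.14 0.015 0 0 0 1.4;-0.14 0.015 0 0 0 1.4;-0.14 0.015 0 0 0 1.4;-0.14 0.015 0 0 0 1.4' ; python3 go.py .466 .271 .23 117
python3 - <<'E'
from h import *
shot("wrist","w1.png")
E
```

```text
time: 1.08
eef_pos: [0.4665, 0.272, 0.2313]
orientation: [180.0, 0.0, 117.1]
force: [-0.2, 0.2, -0.7]
opening: 0.0856
grip_force: 0.0
[-0.0006 -0.0009  0.0013] [0.  0.  0.1]
t 1.08 [0.4665 0.272  0.2313] [180.    0.  117.1] F [-0.2  0.2 -0.7]
```

View pics/w1.png

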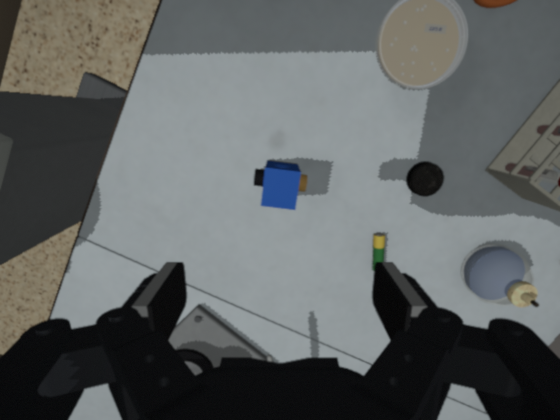

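The wrist view shows the head's lit top face from about (263,170) to (300,209). The lens is on the left at (259,178), the brass boss on the right at (303,183), and the goniometer plate at the lower left.

```bash
cat > head.py <<'E'
from h import *
def top(c):
    h=cv2.cvtColor(c["pixels"],cv2.COLOR_RGB2HSV);k=cv2.inRange(h,np.array((105,120,40)),np.array((130,255,255)))>0
    v=h[...,2][k];th,_=cv2.threshold(v,0,255,cv2.THRESH_OTSU)
    m=(k&(h[...,2]>th)).astype(np.uint8);n,l,st,ce=cv2.connectedComponentsWithStats(m);i=1+st[1:,4].argmax()
    r=cv2.minAreaRect(np.argwhere(l==i)[:,::-1].astype(np.float32));return r,st[i]
if __name__=="__main__":
    c=shot("wrist");r,st=top(c);print(r,st)
    np.save('hu.npy',np.r_[r[0]]);import pickle,os
    L=pickle.load(open('hv.pkl','rb')) if os.path.exists('hv.pkl') else []
    c2={k:c[k] for k in c};L.append((c2,r[0]));pickle.dump(L,open('hv.pkl','wb'))
    q=cv2.boxPoints(r);w=np.array([onz(c,p,.06)[:2] for p in q]);print('corners',np.round(w,4).tolist(),'ctr',w.mean(0))
    for i in range(2):
        e=w[i+1]-w[i];print('edge',np.linalg.norm(e),np.degrees(np.arctan2(e[1],e[0])))
    if len(L)>1:print('tri',tri(*L))
E
python3 head.py
python3 drive.py '0.07 0 0.05 0 0 0;0.07 0 0.05 0 0 0;0.07 0 0.05 0 0 0' ; python3 head.py
```

```text
((280.4384765625, 189.9923095703125), (35.597965240478516, 37.83059310913086), 7.125016689300537) [ 262  170   39   41 1316]
corners [[0.4575, 0.2484], [0.4446, 0.2854], [0.4779, 0.2975], [0.4921, 0.2608]] ctr [0.46803636 0.27305314]
edge 0.039231180487926405 109.3253654294882
edge 0.03550795478384209 19.918787201763507
time: 1.43
eef_pos: [0.428, 0.3404, 0.1778]
orientation: [-179.7, -0.1, 117.5]
force: [-2.7, -1.1, -0.1]
opening: 0.0856
grip_force: 0.0
((283.800048828125, 284.60003662109375), (39.194976806640625, 37.954627990722656), 7.125016689300537) [ 263  264   43   42 1451]
corners [[0.4578, 0.2485], [0.4442, 0.2852], [0.4776, 0.2972], [0.4926, 0.2608]] ctr [0.46806591 0.27294409]
edge 0.03915620067392855 110.31300531248691
edge 0.0355188225207889 19.712945746549966
tri (array([0.46785855, 0.27337279, 0.06013978]), np.float64(1.5510810343900623e-05))
```

```bash
python3 go.py .468 .273 .10 109.8
```

```text
[-0.0769  0.0042  0.079 ] [-0.2 -0.   7.7]
t 1.48 [0.4291 0.3394 0.179 ] [-179.8   -0.   117.5] F [-0.7 -0.6 -0.5]
```

```bash
python3 drive.py '-0.04 0.004 0.03 0 0 5;-0.077 0.004 0.06 0 0 7.7;-0.077 0.004 0.08 0 0 7.7;-0.077 0.004 0.08 0 0 7.7' ; python3 go.py .468 .273 .027 109.8
```

```text
time: 1.82
eef_pos: [0.4703, 0.268, 0.0977]
orientation: [-179.7, 0.0, 109.5]
force: [-2.0, -0.8, -1.9]
opening: 0.0853
grip_force: 0.0
[ 0.0056 -0.0001  0.0707] [-0.3  0.  -0.3]
t 1.82 [0.4703 0.268  0.0977] [-179.7    0.   109.5] F [-2.  -0.8 -1.9]
```

```bash
python3 drive.py '0.003 0 0.035 0 0 0;0.003 0 0.071 0 0 0;0.003 0 0.071 0 0 0;0.003 0 0.071 0 0 0'; python3 go.py .468 .273 .027 109.8
```

```text
time: 2.15
eef_pos: [0.4694, 0.2738, 0.0306]
orientation: [-179.9, 0.0, 109.7]
force: [-0.0, 0.0, 0.7]
opening: 0.0854
grip_force: 0.0
[-0.0003 -0.0016  0.0036] [-0.1  0.  -0.1]
t 2.15 [0.4694 0.2738 0.0306] [-179.9    0.   109.7] F [-0.   0.   0.7]
```

```bash
Z='0 -0.001 0 0 0 0'; python3 drive.py '0 -0.001 0.001 0 0 0;0 -0.001 0.001 0 0 0;0 -0.001 0.001 0 0 0;0 -0.001 0.001 0 0 0;0 -0.001 0.001 0 0 0' 0.0; python3 drive.py '0 0 0 0 0 0;0 0 0 0 0 0;0 0 0 0 0 0;0 0 0 0 0 0' ; python3 go.py .468 .273 .1 109.8
```

```text
time: 2.57
eef_pos: [0.4698, 0.2734, 0.0308]
orientation: [179.9, -0.0, 109.6]
force: [-2.8, -0.0, 16.1]
opening: 0.0351
grip_force: 59.2
time: 2.9
eef_pos: [0.4698, 0.2734, 0.0308]
orientation: [179.9, -0.0, 109.6]
force: [-3.9, -0.1, 19.4]
opening: 0.0353
grip_force: 59.2
[ 0.0002 -0.0017 -0.0692] [ 0.1 -0.  -0.2]
t 2.9 [0.4698 0.2734 0.0308] [179.9  -0.  109.6] F [-3.9 -0.1 19.4]
```

```bash
python3 drive.py '0 0 -0.03 0 0 0;0 0 -0.07 0 0 0;0 0 -0.11 0 0 0;0 0 -0.15 0 0 0;0 0 -0.17 0 0 0'; python3 go.py .539 .099 .2 123.9
```

```text
time: 3.32
eef_pos: [0.4704, 0.2736, 0.2045]
orientation: [179.7, -0.0, 109.6]
force: [0.3, 0.2, -1.2]
opening: 0.0352
grip_force: 61.0
[-0.1875  0.006   0.0044] [  0.3   0.  -14.3]
t 3.32 [0.4704 0.2736 0.2045] [179.7  -0.  109.6] F [ 0.3  0.2 -1.2]
```

```bash
python3 drive.py '-0.04 0.0015 0 0 0 -4;-0.08 0.003 0 0 0 -8;-0.11 0.0045 0 0 0 -12;-0.11 0.006 0 0 0 -14.3;-0.11 0.006 0 0 0 -14.3'
cat > pic.py <<'E'
import sys,pickle
from h import *
c=shot("wrist",sys.argv[1]+'.png');pickle.dump(c,open(sys.argv[1]+'.pkl','wb'))
E
python3 pic.py w2
python3 drive.py '-0.04 0 0 0 0 0;-0.08 0 0 0 0 0;-0.08 0 0 0 0 0;-0.08 0 0 0 0 0'
python3 pic.py w3; python3 go.py .539 .099 .2 123.9
python3 - <<'E'
import cv2,numpy as np
a=[cv2.imread(f'pics/w{i}.png')[60:420,80:480] for i in(2,3)]
cv2.imwrite('pics/w23.png',np.hstack(a))
E
```

```text
time: 3.73
eef_pos: [0.5125, 0.1701, 0.1999]
orientation: [180.0, 0.0, 123.9]
force: [-1.1, -0.4, -1.2]
opening: 0.0349
grip_force: 61.0
time: 4.12
eef_pos: [0.557, 0.1046, 0.1993]
orientation: [180.0, 0.0, 123.7]
force: [0.1, 0.2, -2.3]
opening: 0.035
grip_force: 61.0
[ 0.0041 -0.0179 -0.0008] [-0.  -0.  -0.1]
t 4.17 [0.5561 0.1055 0.1992] [-180.    -0.   123.8] F [-0.5  0.5 -1.3]
```

View pics/w23.png

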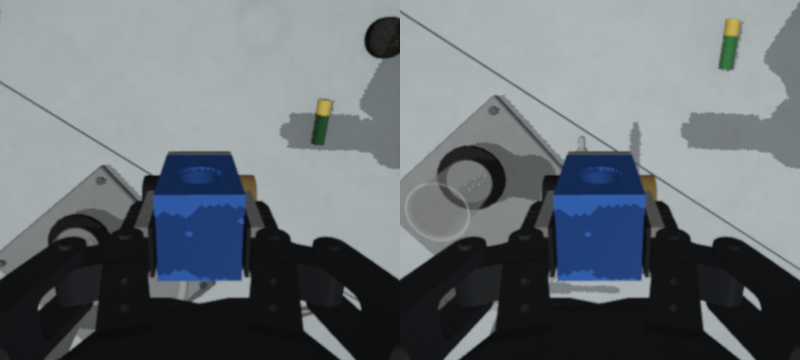

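In the right half of the picture the rod tip shows at about (582,138), full-image (262,198), just past the head. I'll move further along to see more of the rod.

```bash
python3 drive.py '-0.04 0 0 0 0 0;-0.04 0 0 0 0 0;-0.04 0 0 0 0 0'; python3 pic.py w4
python3 drive.py '-0.035 -0.03 0 0 0 0;-0.035 -0.03 0 0 0 0;-0.035 -0.03 0 0 0 0;-0.035 -0.03 0 0 0 0'
python3 pic.py w5
python3 - <<'E'
import cv2,numpy as np
a=[cv2.resize(cv2.imread(f'pics/w{i}.png')[70:270,200:333],None,fx=3,fy=3,interpolation=cv2.INTER_CUBIC) for i in(4,5)]
cv2.imwrite('pics/w45.png',np.hstack(a))
E
```

```text
time: 4.42
eef_pos: [0.5787, 0.0723, 0.1993]
orientation: [180.0, -0.0, 123.9]
force: [-1.2, 1.5, -1.3]
opening: 0.0352
grip_force: 61.0
time: 4.8
eef_pos: [0.5728, 0.0273, 0.1994]
orientation: [-180.0, -0.0, 123.9]
force: [0.5, 0.1, -1.6]
opening: 0.0353
grip_force: 61.0
```

View pics/w45.png

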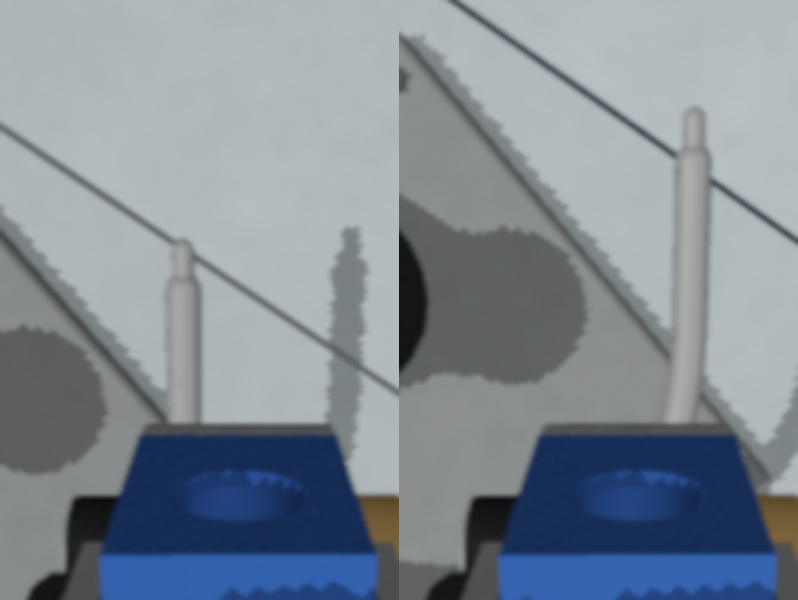

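The rod tip is at (182,241) in the left half and (296,109) within the right half, with its shoulders at (183,283) and (295,153). The bore's rear opening is at (240,496) in both.

```bash
cat > m2.py <<'E'
from h import *
import pickle
from scipy.spatial.transform import Rotation as R
a,b=[pickle.load(open(f'w{i}.pkl','rb')) for i in(4,5)]
f=lambda x,y:(200+(x+.5)/3-.5,70+(y+.5)/3-.5)
tip,e=tri((a,f(182,241)),(b,f(296,109)));sh,e2=tri((a,f(183,283)),(b,f(294.5,153)));print(tip,e,sh,e2)
for c,u,v in((a,(182,242),(185,410)),(b,(296,110),(294,240))):
    p,q=onz(c,f(*u),.08),onz(c,f(*v),.08);print(p,q,np.degrees(np.arctan2(*(q-p)[[1,0]])))
s=env.sense();A=R.from_euler('xyz',s["orientation"],degrees=True)
pt=lambda x,y,z:proj(b,s["eef_pos"]+A.apply([x,y,z]))[0]
g=lambda p:np.round((p-[200,70]+.5)*3-.5)
print('bore pred',g(pt(.02,0,-.0072)),'seen 240 496; top corners',g(pt(.02,-.018,-.0292)),g(pt(.02,.018,-.0292)),'seen 100,553 376,553','bot',g(pt(.02,-.018,.0308)),g(pt(.02,.018,.0308)))
E
python3 m2.py
```

```text
[0.54197581 0.10134935 0.08264802] 8.036260815386702e-05 [0.54816048 0.09201578 0.08275296] 0.00012194608832554184
[0.54207038 0.10081756 0.08      ] [0.56863843 0.06130246 0.08      ] -56.08500435203121
[0.54228852 0.10127601 0.08      ] [0.56115374 0.07319655 0.08      ] -56.1047718054597
bore pred [236. 490.] seen 240 496; top corners [ 97. 551.] [374. 551.] seen 100,553 376,553 bot [141. 419.] [331. 419.]
```

```bash
python3 go.py .5085 .151 .199 123.9
```

```text
[0.1385 0.0154 0.0004] [ 0. -0.  0.]
t 4.85 [0.573  0.0275 0.1994] [180.   -0.  123.9] F [ 0.7 -0.8 -0.4]
```

```bash
python3 drive.py '0.04 0.004 0 0 0 0;0.08 0.008 0 0 0 0;0.12 0.013 0 0 0 0;0.1385 0.0154 0 0 0 0;0.1385 0.0154 0 0 0 0';python3 drive.py '0 0 0.04 0 0 0;0 0 0.08 0 0 0;0 0 0.11 0 0 0;0 0 0.1255 0 0 0;0 0 0.1255 0 0 0'; python3 drive.py '0 0 0 0 0 0'; python3 go.py .5085 .151 .0738 123.9 .5643 .0678 .0738 123.9
```

```text
time: 5.27
eef_pos: [0.5063, 0.1541, 0.1994]
orientation: [-180.0, -0.1, 124.2]
force: [0.2, -0.2, -1.4]
opening: 0.0348
grip_force: 61.0
time: 5.68
eef_pos: [0.5069, 0.15, 0.0707]
orientation: [-179.7, -0.1, 123.9]
force: [-0.4, -0.9, -1.0]
opening: 0.0351
grip_force: 61.1
time: 5.77
eef_pos: [0.5086, 0.1501, 0.0736]
orientation: [-179.9, -0.0, 123.9]
force: [0.2, 0.4, -1.4]
opening: 0.0351
grip_force: 61.1
[ 0.0008  0.0004 -0.0002] [-0.1 -0.   0. ]
[-0.0994  0.0002 -0.0002] [-0.1 -0.   0. ]
t 5.77 [0.5086 0.1501 0.0736] [-179.9   -0.   123.9] F [ 0.2  0.4 -1.4]
```

Aligned; thread in slowly, watching the force.

```bash
python3 drive.py '-0.01 0 0 0 0 0;-0.02 0 0 0 0 0;-0.03 0 0 0 0 0;-0.04 0 0 0 0 0;-0.05 0 0 0 0 0'; python3 drive.py '-0.006 0 0 0 0 0;-0.012 0 0 0 0 0;-0.018 0 0 0 0 0;-0.018 0 0 0 0 0'; python3 go.py .5643 .0678 .0738 123.9
```

```text
time: 6.18
eef_pos: [0.5379, 0.107, 0.0744]
orientation: [179.9, 0.0, 123.9]
force: [0.1, 0.5, -1.4]
opening: 0.0353
grip_force: 61.1
time: 6.52
eef_pos: [0.5475, 0.0923, 0.0738]
orientation: [180.0, 0.0, 123.9]
force: [-0.3, 0.3, -1.3]
opening: 0.0358
grip_force: 61.1
[-0.0297  0.0003 -0.    ] [ 0.  0. -0.]
t 6.52 [0.5475 0.0923 0.0738] [180.    0.  123.9] F [-0.3  0.3 -1.3]
```

```bash
python3 drive.py '-0.01 0 0 0 0 0;-0.02 0 0 0 0 0;-0.03 0 0 0 0 0;-0.03 0 0 0 0 0;-0.03 0 0 0 0 0'; python3 go.py .5643 .0678 .0738 123.9
python3 - <<'E'
from h import *
a=shot("wrist")["pixels"][100:330,160:400,::-1];b=shot("top")["pixels"][165:285,175:370,::-1];
a=cv2.resize(a,(400,383));b=cv2.resize(b,(400,246));b=cv2.copyMakeBorder(b,0,137,0,0,0);cv2.imwrite('pics/th.png',np.hstack([a,b]))
E
```

```text
time: 6.93
eef_pos: [0.5639, 0.0677, 0.0737]
orientation: [180.0, 0.0, 123.9]
force: [-0.2, 0.3, -1.3]
opening: 0.0349
grip_force: 61.1
[-0.0001  0.0004 -0.0001] [ 0.  0. -0.]
t 6.93 [0.5639 0.0677 0.0737] [180.    0.  123.9] F [-0.2  0.3 -1.3]
```

View pics/th.png

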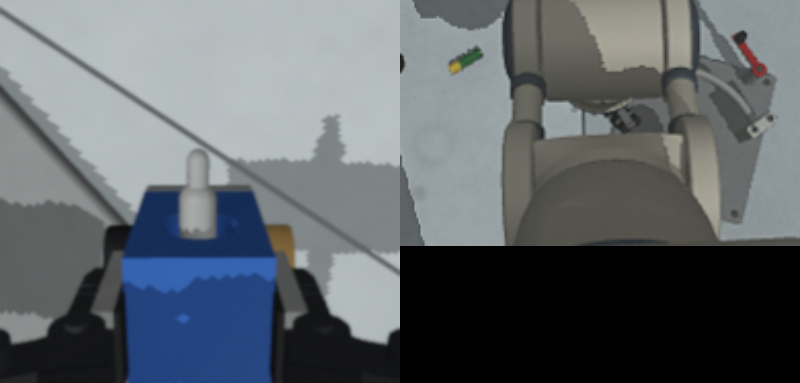

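The rod runs through the bore and sticks out behind, with its tip at (198,155) in the picture, and the lens is on the beaker's side. I'll lower slightly and let go.

```bash
python3 drive.py '0 0 0.0035 0 0 0;0 0 0.0035 0 0 0;0 0 0.0035 0 0 0'; python3 drive.py '0 0 0 0 0 0;0 0 0 0 0 0;0 0 0 0 0 0;0 0 0 0 0 0;0 0 0 0 0 0' 0.07; python3 go.py .542 .101 .16 123.9
```

```text
time: 7.28
eef_pos: [0.5632, 0.0686, 0.07]
orientation: [-180.0, -0.0, 123.9]
force: [0.5, -0.1, -0.9]
opening: 0.0352
grip_force: 61.1
time: 7.7
eef_pos: [0.5636, 0.0683, 0.0704]
orientation: [180.0, 0.0, 123.9]
force: [-0.0, -0.3, 0.1]
opening: 0.0703
grip_force: 0.0
[ 0.0392  0.0003 -0.0896] [0. 0. 0.]
t 7.7 [0.5636 0.0683 0.0704] [180.    0.  123.9] F [-0.  -0.3  0.1]
```

```bash
python3 drive.py '0 0 -0.03 0 0 0;0 0 -0.06 0 0 0;0 0 -0.08 0 0 0;0 0 -0.08 0 0 0'; python3 drive.py '0.03 0 -0.01 0 0 0;0.04 0 -0.01 0 0 0;0.04 0 -0.01 0 0 0;0.04 0 -0.01 0 0 0' 0.0
cat > head2.py <<'E'
from head import *
c=shot("wrist");r,st=top(c);q=cv2.boxPoints(r);w=np.array([onz(c,p,.0985)[:2] for p in q]);print(r,np.round(w,4).tolist(),'ctr',w.mean(0).round(4))
for i in range(2):
    e=w[i+1]-w[i];print(np.linalg.norm(e).round(4),np.degrees(np.arctan2(e[1],e[0])).round(1))
E
python3 head2.py; python3 go.py .5425 .1 .0895 123.9
```

```text
time: 8.03
eef_pos: [0.5657, 0.0684, 0.1543]
orientation: [179.7, 0.2, 123.9]
force: [0.1, 0.1, 1.4]
opening: 0.0698
grip_force: 0.0
time: 8.37
eef_pos: [0.5411, 0.1017, 0.1599]
orientation: [-180.0, -0.0, 124.0]
force: [0.4, 0.1, -0.6]
opening: 0.0217
grip_force: 0.0
((279.0, 277.0), (50.0, 46.0), 90.0) [[0.5395, 0.0764], [0.5662, 0.0943], [0.5892, 0.0616], [0.5611, 0.0427]] ctr [0.564  0.0687]
0.0322 33.9
0.04 -54.9
[-0.0018  0.0002  0.0704] [-0.  0.  0.]
t 8.42 [0.5413 0.1013 0.1599] [-180.     0.   123.9] F [ 0.1  0.2 -0.1]
```

```bash
python3 drive.py '0 0 0.03 0 0 0;0 0 0.05 0 0 0;0 0 0.065 0 0 0;0 0 0.07 0 0 0;0 0 0.07 0 0 0'; python3 drive.py '0 0 0 0 0 0'; python3 go.py .558 .0763 .0895 123.9
```

```text
time: 8.83
eef_pos: [0.5409, 0.1009, 0.0889]
orientation: [-179.9, -0.1, 123.9]
force: [-0.9, 0.2, 1.1]
opening: 0.0002
grip_force: 0.0
time: 8.92
eef_pos: [0.5417, 0.1011, 0.0905]
orientation: [-180.0, 0.0, 123.9]
force: [-0.3, 0.1, 0.2]
opening: 0.0
grip_force: 0.0
[-0.0297 -0.0003  0.001 ] [-0.  0. -0.]
t 8.92 [0.5417 0.1011 0.0905] [-180.     0.   123.9] F [-0.3  0.1  0.2]
```

```bash
python3 drive.py '-0.007 0 0 0 0 0;-0.014 0 0 0 0 0;-0.021 0 0 0 0 0;-0.029 0 0 0 0 0;-0.029 0 0 0 0 0'; python3 head2.py; python3 go.py .558 .0763 .0905 123.9
```

```text
time: 9.33
eef_pos: [0.5589, 0.076, 0.0907]
orientation: [179.9, 0.1, 123.8]
force: [-0.1, -0.3, -0.1]
opening: -0.0002
grip_force: 0.0
((279.0, 349.0), (26.0, 12.0), 90.0) [[0.5765, 0.0454], [0.5815, 0.0488], [0.5906, 0.0354], [0.5854, 0.0319]] ctr [0.5835 0.0404]
0.0061 33.7
0.0161 -55.9
[-0.     -0.0003  0.    ] [ 0.   0.  -0.1]
t 9.38 [0.5582 0.0765 0.0905] [180.    0.  123.8] F [ 1.2  0.1 -0.4]
```

```bash
python3 drive.py '-0.0106 0.0022 0 0 0 5;-0.0213 0.0036 0 0 0 10;-0.0321 0.0039 0 0 0 15;-0.0429 0.0034 0 0 0 20;-0.0536 0.0019 0 0 0 25'; python3 drive.py '0 0 0 0 0 0'
cat > arc.py <<'E'
# target of the tool pushing the head at arc angle phi (gonio frame)
import sys,subprocess
from h import *
C=np.array([.4759,-.0157]);y=-16.1;L=float(sys.argv[2]) if len(sys.argv)>2 else .031
p=np.radians(float(sys.argv[1])+y);n=np.array([np.cos(p),np.sin(p)]);t=np.array([n[1],-n[0]])
q=C+.12*n-L*t;subprocess.run(['python3','go.py',*map(str,[q[0],q[1],.0905,np.degrees(p)+90])])
E
python3 arc.py 25
python3 - <<'E'
from h import *
a=shot("scene")["pixels"][180:280,195:345,::-1];cv2.imwrite('pics/arc1.png',cv2.resize(a,None,fx=4,fy=4,interpolation=cv2.INTER_CUBIC))
E
```

```text
time: 9.8
eef_pos: [0.5891, 0.0338, 0.0903]
orientation: [-180.0, -0.0, 98.7]
force: [-0.5, 1.3, 0.1]
opening: 0.0002
grip_force: 0.6
time: 9.88
eef_pos: [0.5898, 0.0327, 0.0904]
orientation: [180.0, 0.0, 98.6]
force: [-0.1, -0.7, -0.2]
opening: 0.0001
grip_force: 0.0
[ 0.0008 -0.     -0.0001] [ 0.   0.  -0.3]
t 9.88 [0.5898 0.0327 0.0904] [180.    0.   98.6] F [-0.1 -0.7 -0.2]
```

View pics/arc1.png

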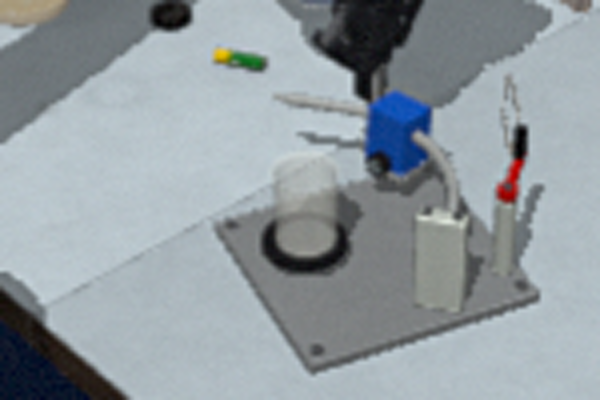

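The head, at (400,130), hangs upright on the rod with its lens towards the beaker, and the fingers are right behind it.

```bash
python3 drive.py '-0.0106 0.0022 0 0 0 5;-0.0213 0.0036 0 0 0 10;-0.0321 0.0039 0 0 0 15;-0.0429 0.0034 0 0 0 20;-0.0536 0.0019 0 0 0 25'; python3 drive.py '0 0 0 0 0 0';python3 arc.py 0;  python3 drive.py '-0.0106 0.0022 0 0 0 5;-0.0213 0.0036 0 0 0 10;-0.0321 0.0039 0 0 0 15;-0.0429 0.0034 0 0 0 20;-0.0536 0.0019 0 0 0 25'; python3 drive.py '0 0 0 0 0 0';python3 arc.py -25
```

```text
time: 10.35
eef_pos: [0.5988, -0.0182, 0.0903]
orientation: [-180.0, -0.0, 73.9]
force: [0.4, 0.1, 0.0]
opening: 0.0
grip_force: 0.4
time: 10.43
eef_pos: [0.5989, -0.0194, 0.0903]
orientation: [-180.0, 0.0, 73.8]
force: [0.5, 0.3, -0.3]
opening: 0.0
grip_force: 0.0
[ 0.0005  0.0008 -0.0002] [-0.   0.  -0.1]
t 10.43 [ 0.5989 -0.0194  0.0903] [-180.     0.    73.8] F [ 0.5  0.3 -0.3]
time: 10.85
eef_pos: [0.5859, -0.07, 0.0903]
orientation: [-180.0, -0.0, 49.0]
force: [0.2, -0.3, 0.7]
opening: -0.0002
grip_force: 0.4
time: 10.93
eef_pos: [0.5853, -0.071, 0.0903]
orientation: [-180.0, 0.0, 48.9]
force: [0.2, -0.1, -0.3]
opening: 0.0
grip_force: 0.0
[ 0.0007  0.0012 -0.0002] [-0.  0.  0.]
t 10.93 [ 0.5853 -0.071   0.0903] [-180.     0.    48.9] F [ 0.2 -0.1 -0.3]
```

Last 15°, slower, then creep to contact.

```bash
python3 drive.py '-0.0064 0.0015 0 0 0 3;-0.0128 0.003 0 0 0 6;-0.0192 0.004 0 0 0 9;-0.0257 0.0045 0 0 0 12;-0.0257 0.0045 0 0 0 12';python3 arc.py -40; python3 drive.py '-0.002 0 0 0 0 1;-0.004 0 0 0 0 2;-0.006 0 0 0 0 3;-0.006 0 0 0 0 3'; python3 arc.py -40
```

```text
time: 11.35
eef_pos: [0.5721, -0.0925, 0.0903]
orientation: [-180.0, 0.0, 37.1]
force: [-0.2, -0.3, 0.1]
opening: 0.0001
grip_force: 0.0
[-0.0062  0.0023 -0.0002] [-0.   0.   3.2]
t 11.35 [ 0.5721 -0.0925  0.0903] [-180.     0.    37.1] F [-0.2 -0.3  0.1]
time: 11.68
eef_pos: [0.5677, -0.0964, 0.0903]
orientation: [180.0, -0.0, 33.9]
force: [-0.6, 1.1, 0.3]
opening: 0.0003
grip_force: 0.1
[-0.0002  0.0018 -0.0002] [ 0. -0.  0.]
t 11.68 [ 0.5677 -0.0964  0.0903] [180.   -0.   33.9] F [-0.6  1.1  0.3]
```

```bash
python3 drive.py '-0.001 0 0 0 0 0;-0.002 0 0 0 0 0;-0.002 0 0 0 0 0'; python3 drive.py '-0.001 0 0 0 0 0;-0.002 0 0 0 0 0;-0.002 0 0 0 0 0'; python3 arc.py -40
```

```text
time: 11.93
eef_pos: [0.566, -0.0977, 0.0903]
orientation: [-180.0, 0.0, 33.9]
force: [0.4, 0.4, -0.3]
opening: -0.0002
grip_force: 0.2
time: 12.18
eef_pos: [0.5652, -0.0987, 0.0905]
orientation: [180.0, -0.1, 33.9]
force: [6.0, 3.5, -0.7]
opening: 0.0002
grip_force: 3.4
[ 0.0032  0.0013 -0.    ] [ 0.  -0.1 -0. ]
t 12.18 [ 0.5652 -0.0987  0.0905] [ 1.80e+02 -1.00e-01  3.39e+01] F [ 6.   3.5 -0.7]
```

```bash
python3 drive.py '-0.001 0 0 0 0 0;-0.001 0 0 0 0 0;-0.001 0 0 0 0 0'; python3 drive.py '0.006 0 0 0 0 0;0.008 0 0 0 0 0;0.008 0 -0.02 0 0 0;0.008 0 -0.06 0 0 0;0.008 0 -0.1 0 0 0';python3 drive.py '0.04 0 -0.02 0 0 0;0.05 0 -0.02 0 0 0;0.05 0 -0.02 0 0 0'; python3 pic.py w6;python3 head2.py; python3 arc.py -40
```

```text
time: 12.43
eef_pos: [0.5652, -0.0989, 0.0907]
orientation: [179.9, -0.2, 33.9]
force: [9.5, 9.1, 0.3]
opening: 0.0002
grip_force: 6.4
time: 12.85
eef_pos: [0.569, -0.0947, 0.1903]
orientation: [-179.8, 0.2, 33.9]
force: [1.9, -0.4, 0.4]
opening: 0.0004
grip_force: 0.0
time: 13.1
eef_pos: [0.6144, -0.0659, 0.212]
orientation: [179.8, -0.2, 34.0]
force: [-0.9, 0.6, -1.2]
opening: -0.0002
grip_force: 0.0
((472.66888427734375, 268.7364501953125), (1.7437145709991455, 11.392269134521484), 54.462318420410156) [[0.6561, -0.2409], [0.6655, -0.2433], [0.665, -0.2451], [0.6555, -0.2427]] ctr [ 0.6605 -0.243 ]
0.0097 -14.2
0.0018 -106.1
[-0.0529  0.002   0.1194] [-0.   0.   0.1]
t 13.2 [ 0.6114 -0.0668  0.2099] [-180.    0.   34.] F [ 0.5 -0.4 -0.4]
```

View pics/w6.png

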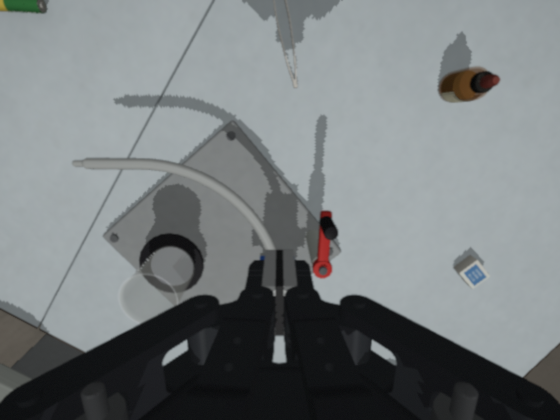

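The wrist view shows the red keeper with its pin at (322,269) and the knob top at about (330,228). The white box is at (472,270). The fingers hide the head.

```bash
python3 drive.py '-0.04 0 0 0 0 0;-0.08 0 0 0 0 0;-0.11 0 0 0 0 0;-0.11 0 0 0 0 0;-0.11 0 0 0 0 0'
cat > kp.py <<'E'
import pickle,sys
from h import *
from head import top
L=[pickle.load(open('w6.pkl','rb')),shot("wrist")]
res=[]
for c in L:
    h=cv2.cvtColor(c["pixels"],cv2.COLOR_RGB2HSV);m=(((h[...,0]<8)|(h[...,0]>172))&(h[...,1]>150)&(h[...,2]>70)).astype(np.uint8)
    n,l,st,ce=cv2.connectedComponentsWithStats(m);g=proj(c,[.59,-.125,.095])[0]
    i=min((i for i in range(1,n) if st[i][4]>40),key=lambda i:np.hypot(*(ce[i]-g)));r=np.argwhere(l==i)[:,::-1]
    k=np.zeros_like(m)
    v=h[...,2];x0,y0=r.min(0)-25;x1,y1=r.max(0)+25
    d=((v<40)&(h[...,1]<150)).astype(np.uint8);n2,l2,s2,c2=cv2.connectedComponentsWithStats(d)
    j=[(s2[q].tolist(),c2[q].round(1).tolist()) for q in range(1,n2) if x0<c2[q][0]<x1 and y0<c2[q][1]<y1 and 20<s2[q][4]<2000]
    print('red',st[i],ce[i].round(1),'dark',j)
    e=proj(c,[[.5883,-.1329,.095],[.5845,-.1341,.095],[.6222,-.1077,.123]]);print('pred pin',e.round(1).tolist())
c=L[1];r,st=top(c);q=cv2.boxPoints(r);w=np.array([onz(c,p,.0985)[:2] for p in q]);print('head',r,np.round(w,4).tolist(),'ctr',w.mean(0).round(4))
a=c["pixels"];cv2.imwrite('pics/w7.png',a[:,:,::-1]);pickle.dump(c,open('w7.pkl','wb'))
E
python3 kp.py; python3 go.py .6 -.1 .2 34
```

```text
time: 13.62
eef_pos: [0.5184, -0.1293, 0.2099]
orientation: [-179.9, 0.1, 33.8]
force: [0.4, 0.5, -0.2]
opening: 0.0003
grip_force: 0.0
red [314 227  17  50 447] [322.3 254.5] dark [([320, 217, 17, 22, 230], [328.0, 226.9])]
pred pin [[324.2, 267.3], [322.7, 271.1], [328.8, 234.7]]
red [319  84  21  66 753] [330.4 117.5] dark [([328, 66, 20, 19, 273], [337.5, 75.3])]
pred pin [[331.9, 136.3], [330.3, 141.2], [338.1, 75.2]]
head ((279.0, 173.5), (47.0, 44.0), 90.0) [[0.5467, -0.0893], [0.566, -0.1183], [0.5345, -0.1402], [0.5143, -0.11]] ctr [ 0.5404 -0.1144]
[0.0829 0.0208 0.0099] [-0.   0.  -0.2]
t 13.67 [ 0.5196 -0.1289  0.21  ] [-180.     0.    33.8] F [ 0.2  0.1 -0.3]
```

Run:
```python
from h import *
import pickle
a,b=[pickle.load(open(f'w{i}.pkl','rb')) for i in(6,7)]
p=tri((a,(322,268.5)),(b,(329.5,139.5)));k=tri((a,(331,231)),(b,(338,75)));print('pin',p,'knob',k)
P=[onz(a,(322,268.5),.095),onz(b,(329.5,139.5),.095)];Kn=[onz(a,(331,231),.123),onz(b,(338,75),.123)];print(P,Kn)
for q,w in zip(P,Kn):
    d=(w-q)[:2];print(np.linalg.norm(d),np.degrees(np.arctan2(d[1],d[0])))
```

```text
pin (array([ 0.58528955, -0.13321815,  0.09214779]), np.float64(5.7040868189356815e-05)) knob (array([ 0.62389751, -0.10876428,  0.11685096]), np.float64(0.0008371478551253267))
[array([ 0.58622558, -0.13199858,  0.095     ]), array([ 0.58525475, -0.132784  ,  0.095     ])] [array([ 0.62562281, -0.10732268,  0.123     ]), array([ 0.62225347, -0.10758037,  0.123     ])]
0.04648700586080674 32.06038143120369
0.04476749103967711 34.26278833360336
```

```bash
python3 go.py .6379 -.1294 .21 -56.5; python3 drive.py '0.04 0 0 0 0 7;0.08 0 0 0 0 14;0.098 -0.015 0 0 0 21;0.098 -0.03 0 0 0 28;0.098 -0.045 0 0 0 35'; python3 drive.py '0 0 0 0 0 7;0 0 0 0 0 14;0 0 0 0 0 21;0 0 0 0 0 28;0 0 0 0 0 35'; python3 drive.py '0 0 0 0 0 7;0 0 0 0 0 14;0 0 0 0 0 20;0 0 0 0 0 20'; python3 go.py .6379 -.1294 .104 -56.5
```

```text
[ 0.098   0.0663 -0.0001] [-0.   0.1 90.3]
t 13.67 [ 0.5196 -0.1289  0.21  ] [-180.     0.    33.8] F [ 0.2  0.1 -0.3]
time: 14.08
eef_pos: [0.5776, -0.0345, 0.2093]
orientation: [-180.0, 0.0, -1.3]
force: [-0.1, -0.2, -0.0]
opening: 0.0001
grip_force: 0.0
time: 14.5
eef_pos: [0.5771, -0.0357, 0.2098]
orientation: [180.0, 0.0, -36.4]
force: [1.3, -0.9, -0.4]
opening: -0.0001
grip_force: 0.0
time: 14.83
eef_pos: [0.577, -0.0358, 0.2098]
orientation: [180.0, 0.0, -56.4]
force: [0.2, -0.7, 0.3]
opening: -0.0001
grip_force: 0.0
[0.1117 0.0011 0.1057] [0.  0.  0.1]
t 14.83 [ 0.577  -0.0358  0.2098] [180.    0.  -56.4] F [ 0.2 -0.7  0.3]
```

```bash
python3 drive.py '0.04 0 0 0 0 0;0.08 0.001 0 0 0 0;0.1117 0.001 0 0 0 0;0.1117 0.001 0.02 0 0 0;0.1117 0.001 0.05 0 0 0'; python3 drive.py '0 0 0.03 0 0 0;0 0 0.05 0 0 0;0 0 0.055 0 0 0;0 0 0.055 0 0 0'; python3 go.py .6379 -.1294 .104 -56.5
```

```text
time: 15.25
eef_pos: [0.641, -0.1315, 0.1615]
orientation: [-179.8, -0.2, -55.9]
force: [0.7, 0.2, 0.0]
opening: 0.0002
grip_force: 0.0
time: 15.58
eef_pos: [0.6376, -0.1291, 0.1037]
orientation: [179.9, 0.1, -55.9]
force: [0.3, -0.1, -0.3]
opening: -0.0001
grip_force: 0.0
[ 0.0004 -0.0001 -0.0003] [0.1 0.1 0.6]
t 15.58 [ 0.6376 -0.1291  0.1037] [ 1.799e+02  1.000e-01 -5.590e+01] F [ 0.3 -0.1 -0.3]
```

Approach the knob by 10 mm, then sweep the arc.

```bash
python3 drive.py '-0.005 0 0 0 0 0;-0.01 0 0 0 0 0;-0.01 0 0 0 0 0'; python3 drive.py '-0.004 -0.0012 0 0 0 -5;-0.008 -0.002 0 0 0 -10;-0.0122 -0.0026 0 0 0 -15;-0.0164 -0.0028 0 0 0 -20;-0.0205 -0.0026 0 0 0 -25'
cat > kn.py <<'E'
import sys,subprocess,numpy as np
a=[]
for v in sys.argv[1:]:
    h=np.radians(float(v));d=.016;x=.586+.045*np.cos(h)+d*np.sin(h);y=-.1325+.045*np.sin(h)-d*np.cos(h);a+=[x,y,.1037,float(v)-90]
subprocess.run(['python3','go.py',*map(str,a)])
E
python3 kn.py 58.5
```

```text
time: 15.83
eef_pos: [0.6328, -0.1205, 0.1068]
orientation: [-179.9, -0.1, -56.0]
force: [-0.5, 0.4, 0.4]
opening: 0.0003
grip_force: 0.0
time: 16.25
eef_pos: [0.624, -0.1027, 0.1066]
orientation: [-180.0, -0.1, -30.8]
force: [1.6, 0.3, 1.3]
opening: -0.0
grip_force: 0.5
[-0.0008  0.0003  0.0029] [-0.  -0.1  0.7]
t 16.25 [ 0.624  -0.1027  0.1066] [-1.80e+02 -1.00e-01 -3.08e+01] F [1.6 0.3 1.3]
```

```bash
python3 drive.py '-0.004 -0.0012 0 0 0 -5;-0.008 -0.002 0 0 0 -10;-0.0122 -0.0026 0 0 0 -15;-0.0164 -0.0028 0 0 0 -20;-0.0205 -0.0026 0 0 0 -25';python3 kn.py 83.5;  python3 drive.py '-0.004 -0.0012 0 0 0 -5;-0.008 -0.002 0 0 0 -10;-0.0122 -0.0026 0 0 0 -15;-0.0164 -0.0028 0 0 0 -20;-0.0205 -0.0026 0 0 0 -25'; python3 kn.py 108.5 118 124
```

```text
time: 16.67
eef_pos: [0.6076, -0.0898, 0.1065]
orientation: [180.0, -0.1, -5.8]
force: [1.3, 0.9, -0.9]
opening: -0.0004
grip_force: 0.5
[-0.0007 -0.0001  0.0028] [ 0.  -0.1  0.7]
t 16.67 [ 0.6076 -0.0898  0.1065] [ 1.8e+02 -1.0e-01 -5.8e+00] F [ 1.3  0.9 -0.9]
time: 17.08
eef_pos: [0.5874, -0.0851, 0.1065]
orientation: [179.9, -0.1, 19.2]
force: [0.8, 0.6, -0.5]
opening: -0.0003
grip_force: 0.5
[-0.0004 -0.0005  0.0028] [ 0.1 -0.1  0.7]
[-0.008  -0.0026  0.0028] [ 0.1 -0.1 -8.8]
[-0.013  -0.0033  0.0028] [  0.1  -0.1 -14.8]
t 17.08 [ 0.5874 -0.0851  0.1065] [ 1.799e+02 -1.000e-01  1.920e+01] F [ 0.8  0.6 -0.5]
```

```bash
python3 drive.py '-0.004 -0.0014 0 0 0 -4;-0.008 -0.0026 0 0 0 -9;-0.0105 -0.003 0 0 0 -12;-0.013 -0.0033 0 0 0 -14.8;-0.013 -0.0033 0 0 0 -14.8';  python3 drive.py '-0.001 0 0 0 0 0;-0.002 0 0 0 0 0;-0.002 0 0 0 0 0'; python3 kn.py 124
```

```text
time: 17.5
eef_pos: [0.5747, -0.0861, 0.1067]
orientation: [179.9, -0.2, 33.9]
force: [3.9, 2.5, -2.2]
opening: -0.0001
grip_force: 2.2
time: 17.75
eef_pos: [0.5742, -0.0866, 0.1068]
orientation: [179.9, -0.3, 33.7]
force: [11.2, 11.4, -2.9]
opening: 0.0003
grip_force: 7.7
[ 0.     -0.0004  0.0031] [ 0.1 -0.3 -0.3]
t 17.75 [ 0.5742 -0.0866  0.1068] [179.9  -0.3  33.7] F [11.2 11.4 -2.9]
```

```bash
python3 drive.py '0.006 0 0 0 0 0;0.012 0 0 0 0 0;0.012 0 -0.04 0 0 0;0.012 0 -0.08 0 0 0;0.012 0 -0.1 0 0 0'; python3 go.py .5184 -.1293 .21 33.8; python3 go.py .47 -.344 .2 33.8
```

```text
time: 18.17
eef_pos: [0.5834, -0.0809, 0.2099]
orientation: [179.8, -0.2, 33.7]
force: [1.4, -0.3, 1.2]
opening: 0.0001
grip_force: 0.0
[-0.081   0.0041 -0.0003] [ 0.2 -0.2 -0.1]
t 18.17 [ 0.5834 -0.0809  0.2099] [179.8  -0.2  33.7] F [ 1.4 -0.3  1.2]
[-0.2405  0.1557  0.0097] [ 0.2 -0.2 -0.1]
t 18.17 [ 0.5834 -0.0809  0.2099] [179.8  -0.2  33.7] F [ 1.4 -0.3  1.2]
```

```bash
python3 drive.py '-0.04 0 0 0 0 0;-0.08 0 0 0 0 0;-0.08 0.004 0 0 0 0;-0.08 0.004 0 0 0 0'
cat > chk.py <<'E'
from h import *
c=shot("wrist","w8.png")
h=cv2.cvtColor(c["pixels"],cv2.COLOR_RGB2HSV)
r=(((h[...,0]<8)|(h[...,0]>172))&(h[...,1]>150)&(h[...,2]>60)).astype(np.uint8)
b=cv2.inRange(h,np.array((105,120,40)),np.array((130,255,255)))
for nm,m,z in(('red',r,.095),('blue',b,.0985)):
    n,l,st,ce=cv2.connectedComponentsWithStats(m);g=proj(c,[.555,-.11,.095])[0]
    for i in range(1,n):
        if st[i][4]>30 and np.hypot(*(ce[i]-g))<120:
            R=cv2.minAreaRect(np.argwhere(l==i)[:,::-1].astype(np.float32));print(nm,st[i],ce[i].round(1));print([onz(c,p,z)[:2].round(4).tolist() for p in cv2.boxPoints(R)],onz(c,R[0],z)[:2].round(4))
u=np.array([-.830,-.5577]);v=np.array([.5577,-.830]);D=np.array([.5428,-.1153])
P=lambda x,y,z:proj(c,np.r_[D+x*u+y*v,z])[0].round(0).tolist()
print('arm shut pred pin,end',P(-.028,.04,.095),P(-.028,-.014,.095),'knob top',P(-.028,-.005,.123),'post face',P(.021,-.02,.104),P(.021,.02,.104))
E
python3 chk.py; python3 go.py .47 -.344 .2 33.8
```

```text
time: 18.5
eef_pos: [0.5168, -0.1296, 0.2062]
orientation: [179.9, -0.0, 33.6]
force: [0.6, -0.5, 0.6]
opening: 0.0002
grip_force: 0.0
red [279 126  63  22 765] [310.5 136.6]
[[0.5705, -0.0941], [0.5972, -0.1341], [0.5842, -0.1438], [0.5571, -0.103]] [ 0.5773 -0.1187]
red [263 131   6  12  44] [264.7 135.7]
[[0.553, -0.0883], [0.5617, -0.0859], [0.5627, -0.0892], [0.554, -0.0917]] [ 0.5579 -0.0888]
blue [ 255  144   48   55 2383] [279.  171.6]
[[0.549, -0.086], [0.5692, -0.1164], [0.5336, -0.1411], [0.5124, -0.1092]] [ 0.5415 -0.1129]
arm shut pred pin,end [333.0, 135.0] [264.0, 135.0] knob top [275.0, 138.0] post face [257.0, 199.0] [307.0, 198.0]
[-0.1589  0.1524  0.0062] [ 0.1 -0.  -0.2]
t 18.55 [ 0.5178 -0.129   0.2061] [179.9  -0.   33.6] F [ 0.6 -0.  -0.3]
```

Keeper shut and head against the post both match prediction. Now the button.

```bash
python3 drive.py '-0.03 0.028 0 0 0 0;-0.06 0.056 0 0 0 0;-0.09 0.084 0 0 0 0;-0.12 0.112 0 0 0 0;-0.15 0.14 0 0 0 0';python3 drive.py '-0.02 0.012 0 0 0 0;-0.02 0.012 0 0 0 0;-0.02 0.012 0 0 0 0'
cat > bt.py <<'E'
import pickle,os
from h import *
c=shot("wrist");h=cv2.cvtColor(c["pixels"],cv2.COLOR_RGB2HSV);m=cv2.inRange(h,np.array((45,100,40)),np.array((90,255,255)))
n,l,st,ce=cv2.connectedComponentsWithStats(m);i=1+st[1:,4].argmax();print(st[i],ce[i])
L=pickle.load(open('b.pkl','rb')) if os.path.exists('b.pkl') else []
L.append((c,ce[i]));pickle.dump(L,open('b.pkl','wb'));print(onz(c,ce[i],.022))
if len(L)>1:print(tri(*L))
E
python3 bt.py; python3 drive.py '0.04 0 0 0 0 0;0.05 0 0 0 0 0;0.05 0 0 0 0 0;0.05 0 0 0 0 0'; python3 bt.py;python3 go.py .47 -.344 .06 33.8
```

```text
time: 18.97
eef_pos: [0.471, -0.3297, 0.2055]
orientation: [180.0, -0.0, 33.8]
force: [1.3, 0.2, 0.8]
opening: -0.0002
grip_force: 0.0
time: 19.22
eef_pos: [0.461, -0.3501, 0.2052]
orientation: [180.0, -0.0, 33.6]
force: [-0.2, 2.2, -0.1]
opening: 0.0001
grip_force: 0.0
[264 160  28  28 614] [277.60586319 173.60260586]
[ 0.47188391 -0.34105645  0.022     ]
time: 19.6
eef_pos: [0.5031, -0.32, 0.2053]
orientation: [-180.0, 0.0, 33.9]
force: [-0.6, -0.7, 0.8]
opening: -0.0005
grip_force: 0.0
[266 207  27  27 558] [279.2688172 220.2078853]
[ 0.47253785 -0.34065817  0.022     ]
(array([ 0.47115902, -0.34154521,  0.01712449]), np.float64(3.0940095202751964e-05))
[-0.04    0.0014  0.1452] [-0.  0.  0.]
t 19.65 [ 0.5025 -0.3205  0.2052] [-180.     0.    33.8] F [0.1 0.6 0. ]
```

```bash
python3 go.py .4718 -.3412 .04 33.8; python3 drive.py '-0.036 0 0 0 0 0;-0.037 0 0.04 0 0 0;-0.037 0 0.08 0 0 0;-0.037 0 0.12 0 0 0;-0.037 0 0.16 0 0 0'; python3 drive.py '0 0 0 0 0 0;0 0 0 0 0 0'; python3 go.py .4718 -.3412 .02 33.8
```

```text
[-3.700e-02  1.000e-04  1.652e-01] [-0.  0.  0.]
t 19.65 [ 0.5025 -0.3205  0.2052] [-180.     0.    33.8] F [0.1 0.6 0. ]
time: 20.07
eef_pos: [0.4708, -0.3424, 0.0443]
orientation: [179.9, -0.0, 33.7]
force: [1.3, -1.8, -0.0]
opening: 0.0001
grip_force: 0.0
time: 20.23
eef_pos: [0.4702, -0.3415, 0.0446]
orientation: [-179.8, 0.1, 33.7]
force: [-1.3, -0.2, 1.1]
opening: 0.0001
grip_force: 0.0
[0.0015 0.0007 0.0246] [-0.2  0.1 -0.1]
t 20.23 [ 0.4702 -0.3415  0.0446] [-1.798e+02  1.000e-01  3.370e+01] F [-1.3 -0.2  1.1]
```

```bash
python3 drive.py '0.0015 0 0.008 0 0 0;0.0015 0 0.014 0 0 0;0.0015 0 0.018 0 0 0;0.0015 0 0.02 0 0 0;0.0015 0 0.02 0 0 0'; python3 drive.py '0 0 0.002 0 0 0;0 0 0.004 0 0 0;0 0 0.004 0 0 0';python3 drive.py '0 0 0.002 0 0 0;0 0 0.003 0 0 0;0 0 0.003 0 0 0'
```

```text
time: 20.65
eef_pos: [0.4728, -0.3414, 0.0257]
orientation: [180.0, -0.0, 33.7]
force: [0.1, 0.2, 0.0]
opening: -0.0001
grip_force: 0.0
time: 20.9
eef_pos: [0.4727, -0.3415, 0.0212]
orientation: [180.0, -0.0, 33.7]
force: [1.2, -0.9, 1.5]
opening: 0.0
grip_force: 0.7
time: 21.15
eef_pos: [0.4727, -0.3415, 0.0182]
orientation: [180.0, -0.0, 33.7]
force: [1.2, -0.2, 3.3]
opening: -0.0001
grip_force: 1.4
```

```bash
python3 drive.py '0 0 0.001 0 0 0;0 0 0.002 0 0 0;0 0 0.002 0 0 0';python3 drive.py '0 0 0.001 0 0 0;0 0 0.0015 0 0 0;0 0 0.0015 0 0 0'
```

```text
time: 21.4
eef_pos: [0.4727, -0.3414, 0.0162]
orientation: [180.0, -0.0, 33.7]
force: [0.5, -0.3, 3.0]
opening: -0.0002
grip_force: 1.9
time: 21.65
eef_pos: [0.4728, -0.3416, 0.0157]
orientation: [179.9, -0.0, 33.7]
force: [-2.6, 2.1, 21.9]
opening: -0.0001
grip_force: 10.5
```

Bottomed (22 N). Release, lift clear, and check the scene before handing in.

```bash
python3 drive.py '0 0 -0.01 0 0 0;0 0 -0.03 0 0 0;0 0 -0.07 0 0 0;0 0 -0.11 0 0 0;0 0 -0.15 0 0 0';python3 drive.py '0 0 -0.03 0 0 0;0 0 -0.03 0 0 0;0 0 -0.03 0 0 0;0 0 -0.03 0 0 0'
python3 - <<'E'
from h import *
c=shot("scene","s9.png");a=cv2.imread('pics/scene0.png').astype(int);b=c["pixels"][:,:,::-1].astype(int)
d=np.abs(a-b).sum(2)
for n,(u,v,r) in {'beaker':(271,235,13),'petri1':(201,178,12),'petri2':(161,194,12),'box':(378,267,7),'button':(344,299,7)}.items():print(n,np.round(d[v-r:v+r,u-r:u+r].mean(),1))
h=cv2.cvtColor(c["pixels"],cv2.COLOR_RGB2HSV)[180:280,195:345]
for nm,m in(('blue',cv2.inRange(h,np.array((105,120,40)),np.array((130,255,255)))),('red',(((h[...,0]<8)|(h[...,0]>172))&(h[...,1]>150)&(h[...,2]>60)).astype(np.uint8))):
    q=np.argwhere(m>0);print(nm,len(q),q.mean(0)[::-1]+[195,180])
print('pred head',proj(c,[.5415,-.1145,.068]),env.sense()["force"])
E
```

```text
time: 22.07
eef_pos: [0.4719, -0.3407, 0.1662]
orientation: [-179.9, 0.0, 33.7]
force: [1.7, -0.0, -0.2]
opening: 0.0001
grip_force: 0.0
time: 22.4
eef_pos: [0.4722, -0.3409, 0.1943]
orientation: [-179.9, 0.0, 33.7]
force: [-0.5, 0.3, -0.1]
opening: -0.0002
grip_force: 0.0
beaker 23.3
petri1 82.6
petri2 124.1
box 50.0
button 19.0
blue 263 [240.08365019 256.85171103]
red 34 [317.61764706 226.97058824]
pred head [[306.6665018 237.1958429]] [-0.16544773  0.1294368   0.09392649]
```

```bash
python3 -c "
from station import env, camrig, job_done
print(job_done())"
```

```text
the job is handed in; nothing more can be done
None
```

I handed the job in at 22.4 s: head threaded and slid home against the stop post, keeper shut, and button pressed to its limit and released. After the press I only checked the scene camera, where the arm and its shadows got in the way, so I couldn't confirm that the button came back up or that the beaker, dish and box hadn't moved; no unexpected contact forces showed at any step.

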